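# Set a lath on the bench hook for sawing

## Robot

A 6-joint arm with a two-finger parallel gripper is mounted at the origin on a cart in front of the work surface, level with it; the furniture and walls round the work are solid. World frame = base frame: x ahead of the robot, y to its left, z up, the work surface at z = 0. Lengths are in m, angles in rad, forces in N, time in s.
With the tool pointing down it reaches from about 0.35 to 0.975 m from the base axis. Payload 4.9 kg.
Tool frame: the origin (TCP) lies at the very end of the fingers, on their centre line; the grasp point (between the pads) lies 19 mm behind it; z points along the fingers, y is the line along which they close (so a half turn about z gives the same grasp; the last joint's range is limited). The gripper opens to 85 mm and grips with 20 to 120 N. Pads are 22 mm wide; open, the fingers measure 114 mm over their backs; the gripper's body (76 mm by 85 mm) begins 54 mm behind the grasp point. The pads swing forward as they close: fully open they stand 13 mm farther back than shut.
Start: joints at [-1.27, 0.053, 1.613, -0, 1.476, -0.119], TCP at [0.255, -0.571, 0.207] pointing down, gripper open.
Joint ranges: [-3.01, 3.01], [-1.01, 2.22], [0.06, 2.58], [-1.02, 4.17], [0.09, 2.62], [-3.14, 3.14]. Speed limits (rad/s): [2.57, 2.57, 3.14, 3.14, 3.14, 3.14].

## Interface

Orientations are given as a unit quaternion [w, x, y, z].
In Python, from plant import manip gives the robot as it stands.
- The arm moves only by the tool move_arm, never from a script. Its argument "plan" is a list that holds one entry, the list of rows, each a list of 7 numbers: the shift along the tool's x, y, z as a fraction of full scale, then the turn, a rotation vector about the tool's x, y, z as a fraction of full scale, then the closure, from 0 (fully open) to 1 (shut). In form: [[[dx, dy, dz, wx, wy, wz, fingers], ...]]. A call has exactly 10 rows; each row shifts and turns the commanded pose from where the row before left it, along the tool's axes as they then stand; what a row does not reach is not made up. Full scale, the value 1, is 0.12 m for a shift and 0.15 rad for a turn. A row lasts 1/8 s, in which the tool goes at most 62.5 mm and 10.7 degrees, less where a joint would pass 70% of its speed; a pose out of reach is approached as far as the arm can. A call with a number of a shift or a turn outside -1 to 1 is refused whole. A call with a gripper value outside its range is refused whole. The fingers move at their own pace and stop on an object; the grip force is fixed at half the most. Time passes only in rows, so rows that do not move let the fingers close, or fill a call up. It gives the time, the measured TCP pose, the force, the opening and the grip force at its end, in the units of the state.
- manip.state(): the state, without advancing time (a new reading comes with each control period).
- manip.grab_frame(name): name is "side" or "top"; returns a dict with "pixels" (384x512x3 uint8, blue, green, red), "depth" (384x512 float32, m along the optical axis (not along the pixel's ray), 0 where there is no reading), "vfov" (degrees; the focal length in pixels is half the picture's height over the tangent of half this angle, whatever the lens; pixels are square), "cx", "cy" (the principal point, pixels), "dist_coeffs" ([k1, k2, p1, p2, k3] as OpenCV has them; the pictures are not rectified), "view" (4x4, takes a point from world to camera coordinates). Camera axes: x right, y down, z forward; pixel columns grow to the right and rows downward; lengths in m; the calibration is good to about 2 mm. A picture is of the moment at which its call begins.
- manip.job_done(): hands the job in; it is judged then, once.
The state is a dict: "time": time; "joint_pos": joint angles; "joint_vel": joint speeds; "joint_efforts": joint torques, N m; "tool_pos": TCP position; "tool_rot": TCP orientation; "contact_force": force on the tool from outside, world axes, zero at the start; "ft_torque": the same for the moment, N m; "gripper_width": opening from 0.0 (shut) to 1.0 (fully open); "grasp_force": force on a finger pad.
Only numpy, scipy, OpenCV 4.12 (cv2) and the standard library are available. Lean on these libraries where they do the work, as an engineer would, in place of code of your own. Each camera call takes 0.05 s, during which the arm holds its last target. There are 200 camera calls.

## Task

Get the thin wooden lath ready for sawing on the bench hook: push it back so that its long edge lies flush along the hook's fence, and slide it along to the left until its pencil line stands right over the left end of the hook's board, so that only the marked 30 mm waste end sticks out. Do it only by pushing with the fingertips, without lifting the lath, and leave the other things where they are.

Things in the scene. Friction and masses are not known exactly. Their poses are not given: they have to be found in the camera images.
- bench_hook: Wooden bench hook, fixed to the bench. Board 132 (x) x 180 (y) x 18 mm thick. On its far (+x) side stands the fence, a batten 30 mm high: front face at x = +30 mm, from y = -88 to +70 mm (saw gap at the left). Origin: centre of the board's underside, on the bench top; +x points away from the robot, +y to the left along the fence, z up. The board's left end is at y = +90 mm. Yaw within 0.3 rad.
- lath: Thin flat pale wooden lath, 45 (x) x 220 (y) x 8 mm, 50 to 100 g, loose on the hook's board before the fence, a little askew, its right end sticking out past the board's right end. Origin: centre of its underside, 18 mm above the bench; y runs along its length toward the marked waste end at the left, z up.
- cut_line (a point): Middle of the dark pencil line drawn square across the lath's top face, 30 mm from its left end (80 mm from the lath's origin along its +y). Beyond it three short pencil strokes mark the waste. Axes as the lath's.
- back_left (a point): The lath's back (fence side) left corner, at half thickness: 22.5 mm along its +x and 110 mm along its +y. Axes as the lath's.
- back_right (a point): The lath's back (fence side) right corner, at half thickness: 22.5 mm along its +x and 110 mm along its -y. Axes as the lath's.
- offcut_oak: Bystander: loose oak block 45 x 120 x 32 mm, to the left of the hook; origin at the centre of its underside.
- block_plane: Bystander: loose small metal block plane 44 x 157 x 43 mm, behind the hook's fence; origin at the centre of its underside.
There are look-alikes about, which are no part of the job. Of the things like the lath, leave any that is red; of the rest the larger one is meant.

How it is judged:
At the end, for the whole second after the job is handed in: The lath lies at rest flat on the hook's board, both ends of its back edge within 4 mm of the line of the fence's front face, and its pencil line within 5 mm of the left end of the hook's board, waste end outward (y of cut_line in the frame of bench_hook between 0.085 and 0.095 m and x of back_left in the frame of bench_hook between 0.026 and 0.034 m and x of back_right in the frame of bench_hook between 0.026 and 0.034 m and z of lath in the frame of bench_hook between 0.015 and 0.021 m and angle between lath's own z axis and vertical below 0.04 rad and linear speed of lath below 0.01 m/s); the robot touches nothing.
It fails at once if the lath is lifted (more than 12 mm off the board) or tipped up (z of lath in the frame of bench_hook above 0.03 m or angle between lath's own z axis and vertical above 0.2 rad).
It fails at once if the lath falls off the hook (z of lath in the frame of bench_hook below 0.008 m).
It fails at once if the oak block or the block plane is moved by more than 15 mm (distance of any of offcut_oak, block_plane from where it was at the start of the episode above 0.015 m).
It also fails if it takes over 61 s, if anything falls off the work surface, if the arm or the gripper's body presses on something with over 40 N, if the wrist force passes 120 N, or if a joint passes its speed limit or range.

## Working session

There is one attempt and no reset: what is moved stays moved. The work goes in short steps, Python scripts to look and compute and a tool call to move; the robot and the scene stay as the last step left them, time stands still between calls to the robot, and variables do not carry over. Pictures are saved under pics/ and viewed, at most 10 in all, crops included, and the job is handed in when it is done.

Besides the shell and the picture viewer there is one more tool, called after "Call:" as a command line: name --argument value ..., lists and objects as JSON in quotes. move_arm: Moves the arm, as the interface text tells. Its arguments: {"type":"object","properties":{"plan":{"type":"array"}},"required":["plan"]}

```bash
mkdir -p pics
cat > h.py <<'E'
import numpy as np, cv2
from plant import manip
def grab(n):
    f=manip.grab_frame(n); h=f['pixels'].shape[0]
    fl=h/2/np.tan(np.radians(f['vfov'])/2)
    f['K']=np.array([[fl,0,f['cx']],[0,fl,f['cy']],[0,0,1]]); f['D']=np.array(f['dist_coeffs'],float); f['V']=np.array(f['view']); return f
def ray(f,uv,z):
    p=cv2.undistortPoints(np.array(uv,float).reshape(-1,1,2),f['K'],f['D']).reshape(-1,2)
    R=f['V'][:3,:3];t=f['V'][:3,3];c=-R.T@t
    d=np.c_[p,np.ones(len(p))]@R
    return c+d*((z-c[2])/d[:,2])[:,None]
def proj(f,P):
    r=cv2.Rodrigues(f['V'][:3,:3])[0]
    return cv2.projectPoints(np.array(P,float).reshape(-1,1,3),r,f['V'][:3,3],f['K'],f['D'])[0].reshape(-1,2)
E
python3 - <<'E'
from h import *
for n in('top','side'):
    f=grab(n); cv2.imwrite(f'pics/{n}0.png',f['pixels']); np.save(n+'0.npy',f['depth'])
    V=f['V'];print(n,-V[:3,:3].T@V[:3,3],f['D'],f['K'][0,0])
print(manip.state())
E
```

```text
top [ 0.38826567 -0.00454308  1.35699563] [-0.02846368  0.          0.          0.          0.        ] 417.0741504910215
side [ 0.44894365 -1.33197401  0.54904336] [-0.14387428  0.          0.          0.          0.        ] 401.3284609101262
{'time': 0.1, 'joint_pos': array([-1.27002981e+00,  5.32718620e-02,  1.61419185e+00, -2.26270240e-05,
        1.47598044e+00, -1.18978980e-01]), 'joint_vel': array([ 5.45038137e-05, -1.44749439e-03, -3.50443562e-03,  1.38683348e-04,
       -1.05050973e-03, -2.03827262e-04]), 'joint_efforts': array([ 4.55633244e-04, -3.94904673e+01, -3.71362281e+01, -1.61089688e-04,
        3.90100060e-03, -1.00852574e-05]), 'tool_pos': array([ 0.25452665, -0.57014799,  0.20597676]), 'tool_rot': array([-9.20905034e-04,  9.78056789e-01,  2.08336412e-01, -9.52441883e-05]), 'contact_force': array([-0.7563781 ,  0.10818135,  0.0584608 ]), 'ft_torque': array([-0.00282446, -0.00679338,  0.03626496]), 'grasp_force': 0.0, 'gripper_width': 1.0006990797314992}
```

View pics/top0.png

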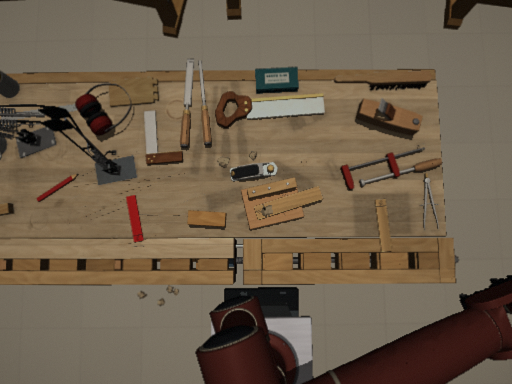

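View pics/side0.png

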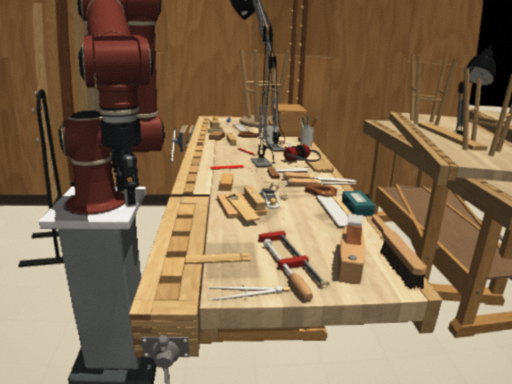

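The top view shows the hook near (272,203) with the lath on it, running from (257,212) to (321,195). The plane is at (254,171), the oak block at (206,219), a red look-alike at (135,218) and another strip at (381,225). I'll zoom in on the hook.

Run:
```python
from h import *
f=grab('top')
c=f['pixels'][160:235,230:330]; cv2.imwrite('pics/crop.png',cv2.resize(c,None,fx=8,fy=8,interpolation=cv2.INTER_CUBIC))
g=grab('side')
c=g['pixels'][180:230,205:285]; cv2.imwrite('pics/crops.png',cv2.resize(c,None,fx=10,fy=10,interpolation=cv2.INTER_CUBIC))
```

```text
(no output)
```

View pics/crop.png

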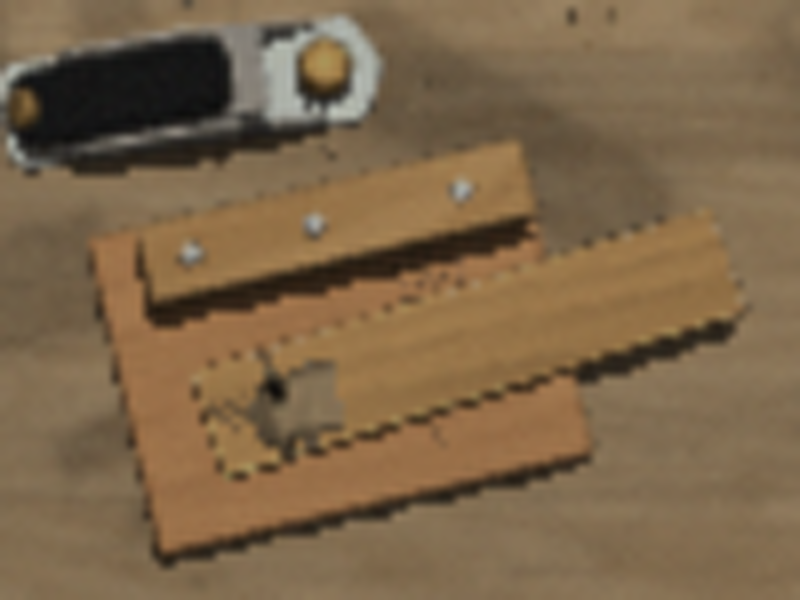

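View pics/crops.png

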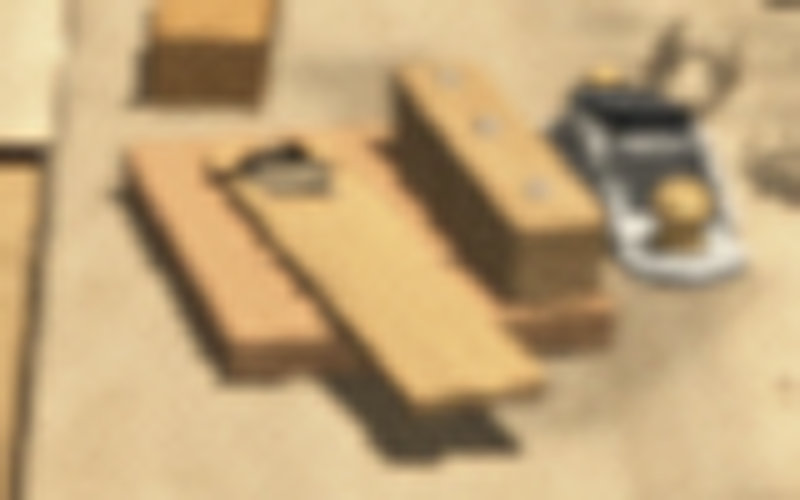

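The top crop (8x) shows the board corners at about (92,240), (160,555) and (590,455). The fence's front top edge runs from (152,303) to (535,218). The lath's corners are at (193,375), (230,477), (742,312) and (712,212). A small grey-and-black thing sits near the pencil line. Next I'll convert these to world points and check its height.

Run:
```python
from h import *
f=grab('top'); np.set_printoptions(precision=4,suppress=True)
def T(p): p=np.array(p,float); return (p+.5)/8-.5+[230,160]
b=ray(f,T([(94,240),(160,553),(590,455)]),.018);print('board FL NL NR\n',b,np.linalg.norm(b[0]-b[1]),np.linalg.norm(b[1]-b[2]))
fe=ray(f,T([(152,303),(537,218),(518,142),(140,235)]),.048);print('fence\n',fe,np.linalg.norm(fe[0]-fe[1]))
l=ray(f,T([(195,375),(230,475),(742,312),(710,212)]),.026);print('lath BL FL FR BR\n',l,np.linalg.norm(l-np.roll(l,1,0),axis=1))
ang=lambda d:np.arctan2(-d[0],d[1])
for n,d in(('boardedge',b[1]-b[2]),('fence',fe[0]-fe[1]),('lathB',l[0]-l[3]),('lathF',l[1]-l[2])):print(n,ang(d))
print('boardleft',np.arctan2((b[0]-b[1])[1],(b[0]-b[1])[0]))
for L in (T([(275,385)]),T([(315,395)]),T([(500,330)]),T([(450,430)])):
    u,v=np.round(L[0]).astype(int);d=f['depth'][v-1:v+2,u-1:u+2]
    print(f['V'][:3,:3].T[2]@(np.r_[0,0,1]) , 1.357-d)
s=manip.state();print(s['time'])
# inspection crop at other sizes
```

```text
board FL NL NR
 [[ 0.5583  0.0579  0.018 ]
 [ 0.4317  0.033   0.018 ]
 [ 0.4679 -0.14    0.018 ]] 0.12906114092516763 0.1767702210899363
fence
 [[ 0.5291  0.0339  0.048 ]
 [ 0.5602 -0.1188  0.048 ]
 [ 0.5907 -0.1122  0.048 ]
 [ 0.5562  0.0383  0.048 ]] 0.15590910867806942
lath BL FL FR BR
 [[ 0.5022  0.0178  0.026 ]
 [ 0.4619  0.0044  0.026 ]
 [ 0.5236 -0.2018  0.026 ]
 [ 0.5643 -0.1904  0.026 ]] [0.2173 0.0424 0.2153 0.0422]
boardedge 0.20629933081299456
fence 0.20109069836743967
lathB 0.2900528816441873
lathF 0.29065074231873694
boardleft 0.19440165556851358
-0.9921036846127758 [[0.0288 0.0286 0.0236]
 [0.0357 0.0303 0.0339]
 [0.0303 0.0336 0.0302]]
-0.9921036846127758 [[0.0283 0.0263 0.0329]
 [0.0315 0.0273 0.0259]
 [0.0269 0.0313 0.0302]]
-0.9921036846127758 [[0.0231 0.0151 0.0154]
 [0.0216 0.0204 0.0221]
 [0.0205 0.0216 0.0257]]
-0.9921036846127758 [[0.0163 0.0172 0.0163]
 [0.0198 0.009  0.0224]
 [0.0159 0.0145 0.0171]]
0.25
```

Call:
move_arm --plan '[[[0,0,0,0,0,0.73,1],[0,0,0,0,0,0.73,1],[0.25,-0.36,0,0,0,0,1],[0.25,-0.36,0,0,0,0,1],[0.25,-0.36,0,0,0,0,1],[0.25,-0.36,0,0,0,0,1],[0.25,-0.36,0,0,0,0,1],[0.25,-0.36,0,0,0,0,1],[0.25,-0.36,0,0,0,0,1],[0.25,-0.36,0,0,0,0,1]]]'

```text
time: 1.5
tool_pos: [0.4214, -0.1826, 0.2072]
tool_rot: [0.0, 0.995, 0.1, 0.0]
contact_force: [1.1, 0.1, 0.0]
gripper_width: 0.001
grasp_force: 0.0
```

```bash
cat >> h.py <<'E'
O=np.array([.5143,-.0405]); PSI=.2
def tcp(gx=None,gy=None,gz=None):
    s=manip.state(); c,n=np.cos(PSI),np.sin(PSI); H=np.array([[c,n],[-n,c]])
    p=np.r_[H@(np.array(s['tool_pos'])[:2]-O),s['tool_pos'][2]]
    q=s['tool_rot']; R=2*np.arctan2(q[2],q[1])
    F=s['contact_force']; np.set_printoptions(precision=4,suppress=True)
    print('t',s['time'],'hook tcp',p,'yaw',R,'Fhook',H@F[:2],F[2],'w',s['gripper_width'])
    if gx is not None: d=np.array([gx,gy,gz])-p; print('rows units dx dy dz',d*[1,-1,-1]/.12,'dyaw wz',(R-PSI)/.15)
E
python3 -c "
from h import *
tcp(-.062,-.03,.05)"
```

```text
t 1.5 hook tcp [-0.1193 -0.1208  0.2072] yaw 0.20055484155198106 Fhook [ 1.0518 -0.1177] 0.02211635500042283 w 0.0009179851193812469
rows units dx dy dz [ 0.4775 -0.7565  1.3102] dyaw wz 0.0036989436798736306
```

Call:
move_arm --plan '[[[0.16,-0.25,0,0,0,0,1],[0.16,-0.25,0,0,0,0,1],[0.16,-0.25,0.1,0,0,0,1],[0,0,0.3,0,0,0,1],[0,0,0.3,0,0,0,1],[0,0,0.3,0,0,0,1],[0,0,0.2,0,0,0,1],[0,0,0.1,0,0,0,1],[0,0,0,0,0,0,1],[0,0,0,0,0,0,1]]]'

```text
time: 2.75
tool_pos: [0.4605, -0.0849, 0.0524]
tool_rot: [0.0, 0.995, 0.1, 0.001]
contact_force: [0.6, 0.3, -0.3]
gripper_width: 0.0
grasp_force: 0.0
```

```bash
python3 -c "
from h import *
tcp(-.062,-.03,.0215)
for n,(a,b,c,d) in {'top':(160,235,230,330),'side':(180,230,205,285)}.items():
    f=grab(n); cv2.imwrite('pics/p1%s.png'%n,cv2.resize(f['pixels'][a:b,c:d],None,fx=8 ,fy=8,interpolation=cv2.INTER_CUBIC))
a=cv2.imread('pics/p1top.png');b=cv2.imread('pics/p1side.png');b=cv2.resize(b,(0,0),fx=.5,fy=.5)
a=cv2.resize(a,(0,0),fx=.6,fy=.6);o=np.zeros((a.shape[0],a.shape[1]+b.shape[1],3),np.uint8);o[:,:a.shape[1]]=a;o[:b.shape[0],a.shape[1]:]=b;cv2.imwrite('pics/p1.png',o)
"
```

```text
t 2.75 hook tcp [-0.0616 -0.0328  0.0524] yaw 0.20078172074103637 Fhook [0.6308 0.1389] -0.33638778223395605 w 0.0004086871703494643
rows units dx dy dz [-0.0036 -0.0233  0.2577] dyaw wz 0.005211471606909046
```

View pics/p1.png

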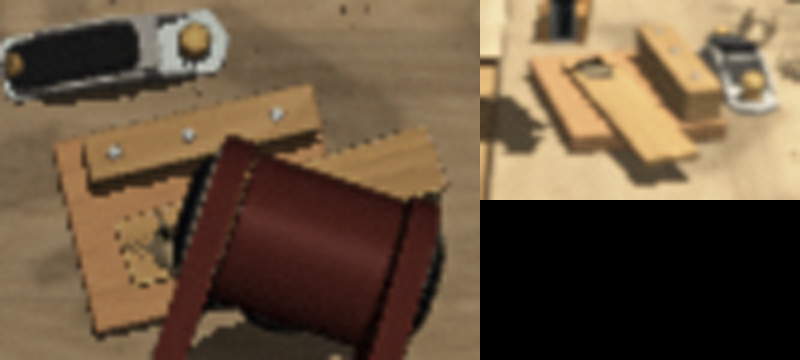

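The left of the image (top view) shows the arm over the hook with the lath unmoved. The side crop shows something dark where the oak block stood, so I'll check where the TCP projects in the side view.

```bash
python3 -c "
from h import *
f=grab('side');p=manip.state()['tool_pos'];u=proj(f,[p,p*[1,1,0]+[0,0,.0215]]);print(u)
c=f['pixels'][100:240,150:330];cv2.imwrite('pics/p2.png',cv2.resize(c,None,fx=4,fy=4,interpolation=cv2.INTER_CUBIC))"
```

```text
[[224.57890854 196.84602578]
 [224.56212251 205.36411892]]
```

View pics/p2.png

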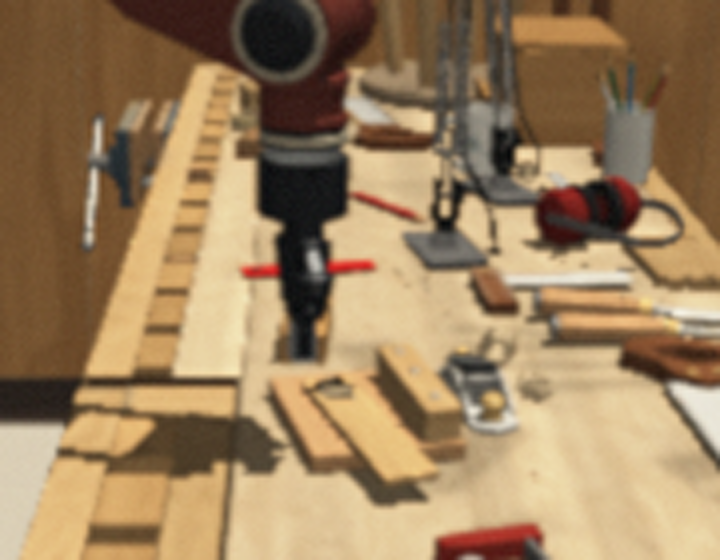

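The side view shows the fingers above the board's near edge, with the tip at about (303,360) in the crop. The projection puts it near (298,387). I'll check the side calibration against known corners before descending.

```bash
python3 -c "
from h import *
f=grab('side')
for P in [(.5236,-.2018,.026),(.5643,-.1904,.026),(.4679,-.14,.018),(.4317,.033,.018),(.5602,-.1188,.048)]:
    u=proj(f,[P])[0]; print(P,(u-[150,100])*4)
b=f['pixels'][180:206,216:234];print(b.sum(2)[:, :]//3)
d=f['depth'][180:206,225];print(d)"
```

```text
(0.5236, -0.2018, 0.026) [381.18898245 474.5891659 ]
(0.5643, -0.1904, 0.026) [432.18031242 468.15304185]
(0.4679, -0.14, 0.018) [308.10406998 451.90860402]
(0.4317, 0.033, 0.018) [265.59006029 374.59589547]
(0.5602, -0.1188, 0.048) [420.55894924 407.40827617]
[[195 195 195 181 160 124  86  46  28  18  19  23  57 106 131 133 132 169]
 [195 196 189 159 135 118  92  65  38  26  19  29  79 136 156 139 132 168]
 [194 196 189 148 123 110  92  67  39  29  21  32  85 144 160 139 133 170]
 [192 191 185 144 107  94  84  63  40  24  21  33  79 125 139 124 140 171]
 [189 190 174 129  88  80  79  64  39  21  19  33  67  92  94  97 139 174]
 [192 184 151  97  76  78  73  63  39  21  21  32  63  77  74  95 148 175]
 [191 185 138  85  76  76  75  62  41  21  15  36  65  76  76  98 148 169]
 [189 184 141  84  75  76  76  61  36  22  20  32  61  77  82 106 151 169]
 [190 181 134  82  72  77  77  62  41  25  22  39  70  78  82 114 159 177]
 [186 169 121  83  77  79  82  74  65  56  55  65  84  85  90 132 170 185]
 [180 159 130 117 113 111 110 115 118 117 120 120 118 105 108 151 182 190]
 [187 182 174 
[... 676 characters left out ...]
78 129 164 178 182 179 179 173 142  98 115 150 172 176 176]
 [176 130  78  65  99 143 173 181 179 178 180 168 136 103 111 153 180 183]
 [188 154  99  67  73 115 157 176 180 179 179 179 169 137 104 123 165 179]
 [194 179 129  79  60  84 138 172 179 179 180 177 179 165 122 101 139 173]
 [193 186 153 101  66  71 112 160 177 179 177 177 179 176 145 115 111 147]
 [191 190 176 132  77  60  86 135 167 179 179 176 178 179 168 155 118 110]]
[1.2935109 1.3018117 1.309055  1.3109721 1.3107647 1.3073232 1.3128405
 1.3159724 1.3135093 1.315055  1.3247284 1.5435033 1.522031  1.5195206
 1.4575374 1.4286886 1.4260567 1.4255232 1.4141338 1.4153469 1.3993268
 1.3948505 1.3858638 1.3755981 1.3599639 1.3610727]
```

```bash
python3 -c "
from h import *
f=grab('side');V=f['V'];print(V)
p=manip.state()['tool_pos'];print(p,V@np.r_[p,1])
for uv,d in [((225,190),1.315),((225,182),1.309)]:
    x=cv2.undistortPoints(np.array([[uv]],float),f['K'],f['D'])[0,0]
    print(np.linalg.inv(V)@np.r_[x*d,d,1])
g=grab('top');print(g['V'])
x=manip.state();print(x['joint_pos'])"
```

```text
[[ 9.96690888e-01 -7.62473275e-02  2.81712426e-02 -5.64484740e-01]
 [-7.23642530e-04 -3.54882499e-01 -9.34910631e-01  4.09370890e-02]
 [ 8.12819180e-02  9.31796521e-01 -3.53763329e-01  1.39886915e+00]
 [ 0.00000000e+00  0.00000000e+00  0.00000000e+00  1.00000000e+00]]
[ 0.46003142 -0.08468349  0.0519139 ] [-0.09805625  0.02212203  1.33898838  1.        ]
[ 0.46158209 -0.09907058  0.08218436  1.        ]
[ 0.4615375  -0.09542798  0.10872904  1.        ]
[[-0.01668792 -0.99983372 -0.0073522   0.01191393]
 [-0.99197697  0.01747747 -0.12520473  0.55513228]
 [ 0.12531241  0.00520381 -0.99210368  1.2976495 ]
 [ 0.          0.          0.          1.        ]]
[-3.41402390e-01 -1.81953581e-01  2.10808796e+00 -2.22295776e-05
  1.21427953e+00  1.02861024e+00]
```

Call:
move_arm --plan '[[[0,-0.02,0.05,0,0,0,1],[0,0,0.05,0,0,0,1],[0,0,0.05,0,0,0,1],[0,0,0.05,0,0,0,1],[0,0,0.05,0,0,0,1],[0,0,0,0,0,0,1],[0,0,0,0,0,0,1],[0,0,0,0,0,0,1],[0,0,0,0,0,0,1],[0,0,0,0,0,0,1]]]'

```text
time: 4.3
tool_pos: [0.4591, -0.0822, 0.0213]
tool_rot: [0.0, 0.995, 0.1, 0.0]
contact_force: [-0.6, 0.8, -0.4]
gripper_width: -0.003
grasp_force: 0.0
```

```bash
python3 -c "
from h import *
tcp(-.04,-.03,.0215)
f=grab('side');p=manip.state()['tool_pos'];print(proj(f,[p]))
print(f['pixels'][186:210,216:234].sum(2)//3);print(f['depth'][186:210,225])"
```

```text
t 4.3 hook tcp [-0.0624 -0.0299  0.0213] yaw 0.20084204957288 Fhook [-0.4441  0.9053] -0.4348215235599469 w -0.002544096839641459
rows units dx dy dz [ 0.1865  0.0008 -0.002 ] dyaw wz 0.005613663819199847
[[224.1595 205.1376]]
[[194 186 141  85  60  38  24  13  15  20  24  35  30  20  31  86 148 173]
 [193 184 140  85  68  51  26  22  17  18  18  23  23  25  41  97 153 173]
 [191 182 135  86  70  58  42  28  17  19  21  28  36  43  59 110 160 177]
 [187 171 123  82  73  68  62  47  27  16  22  36  60  76  85 130 170 184]
 [182 160 132 115 108  90  80  60  32  21  24  47  81  96 111 152 182 190]
 [188 183 179 177 162 126  90  62  32  24  25  51 102 134 149 171 192 192]
 [193 193 191 191 182 141  94  60  31  17  23  57 122 167 180 186 188 188]
 [190 189 189 187 182 143  95  63  29  22  23  58 125 170 184 181 177 169]
 [186 176 179 183 178 139  94  61  34  26  22  60 122 156 162 153 140 109]
 [174 151 160 175 173 138  94  60  35  23  28  59 109 115 104  94  79  62]
 [169 131 142 171 173 142 101  65  34  19  25  51  92  88  84 100 105 107]
 [162 119 115 157 171 146 106  70  43  37  39  5
[... 398 characters left out ...]
79]
 [191 178 133  79  60  86 137 171 178 179 180 179 179 166 120 100 141 171]
 [168 174 150 100  66  71 109 145 160 173 177 179 179 176 145 115 113 149]
 [109 144 160 129  79  61  72  83 102 140 169 177 180 179 172 152 118 108]
 [ 73  98 134 137 101  73  61  60  74 120 161 176 179 178 176 163 133  99]
 [ 66  67 100 141 138  98  67  61  84 142 169 180 178 179 178 175 167 134]
 [ 64  62  86 135 149 114  76  65  90 141 171 179 181 179 179 179 176 164]
 [ 66  67  74  88  94  82  66  62  74 111 158 173 179 178 179 178 178 172]]
[1.2965 1.2961 1.2968 1.3179 1.3215 1.3256 1.3221 1.3236 1.3208 1.3267
 1.3328 1.3252 1.3366 1.3357 1.4007 1.3958 1.386  1.3761 1.3665 1.358
 1.3509 0.     1.3359 1.3265]
```

The finger's visible end (row ~198.5) sits about 25 mm above the reported TCP, and its shadow on the board is separate, so there is no contact. I'll go down gently and watch the force.

Call:
move_arm --plan '[[[0,0,0.03,0,0,0,1],[0,0,0.03,0,0,0,1],[0,0,0.03,0,0,0,1],[0,0,0.03,0,0,0,1],[0,0,0.01,0,0,0,1],[0,0,0,0,0,0,1],[0,0,0,0,0,0,1],[0,0,0,0,0,0,1],[0,0,0,0,0,0,1],[0,0,0,0,0,0,1]]]'

```text
time: 5.6
tool_pos: [0.459, -0.0822, 0.0056]
tool_rot: [0.0, 0.995, 0.1, 0.0]
contact_force: [0.8, -0.5, -0.7]
gripper_width: 0.0
grasp_force: 0.0
```

```bash
python3 -c "
from h import *
tcp(-.04,-.03,.0)
f=grab('side');p=manip.state()['tool_pos'];print(proj(f,[p]))
c=f['pixels'][180:225,200:265];cv2.imwrite('pics/p3.png',cv2.resize(c,None,fx=11,fy=11,interpolation=cv2.INTER_CUBIC))"
```

```text
t 5.6 hook tcp [-0.0625 -0.0299  0.0056] yaw 0.20082037394592056 Fhook [ 0.6544 -0.6178] -0.7305929911744856 w 0.0004196212440419079
rows units dx dy dz [0.1871 0.0011 0.0464] dyaw wz 0.00546915963947033
[[224.1377 209.3956]]
```

View pics/p3.png

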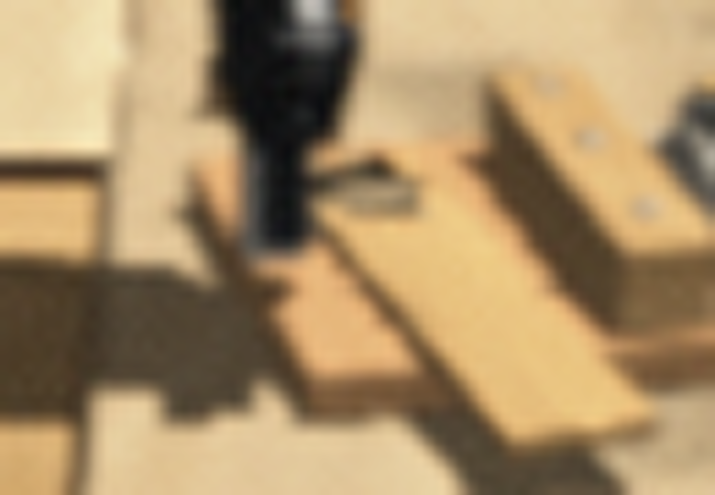

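The fingertip's end is at about (275,258) in the crop (row 203.5), still just clear of the board. No contact, as the force agrees. So the real tip is about 26 mm above the reported TCP; I'll lower it further.

Call:
move_arm --plan '[[[0,0,0.02,0,0,0,1],[0,0,0.02,0,0,0,1],[0,0,0.02,0,0,0,1],[0,0,0.01,0,0,0,1],[0,0,0,0,0,0,1],[0,0,0,0,0,0,1],[0,0,0,0,0,0,1],[0,0,0,0,0,0,1],[0,0,0,0,0,0,1],[0,0,0,0,0,0,1]]]'

```text
time: 6.9
tool_pos: [0.459, -0.0821, -0.0029]
tool_rot: [-0.0, 0.995, 0.1, 0.0]
contact_force: [0.2, -0.4, 0.1]
gripper_width: 0.004
grasp_force: 0.0
```

```bash
python3 -c "
from h import *
tcp(-.04,-.03,.0)
f=grab('side');print((f['pixels'].sum(2)//3)[198:216,219:234])"
```

```text
t 6.9 hook tcp [-0.0625 -0.0298 -0.0029] yaw 0.20077170947767584 Fhook [ 0.0827 -0.4103] 0.14609870999568433 w 0.003677500370136658
rows units dx dy dz [ 0.1873  0.0015 -0.0241] dyaw wz 0.005144729851172166
[[134 164 138  95  64  33  17  19  50  99 135 147 144 137 138]
 [102 142 130  94  62  35  19  23  41  95 150 170 163 147 146]
 [ 80 116 111  91  64  35  19  22  41  75 116 153 171 178 177]
 [ 66  88  89  84  65  34  23  25  46  82  90 114 156 179 184]
 [ 67  65  68  76  63  37  17  24  58 105 115 103 126 164 182]
 [ 81  60  60  75  62  38  23  29  60 122 150 118  99 138 172]
 [ 96  67  61  76  68  49  45  48  80 130 162 145 117 115 149]
 [104  75  64  77  76  70  70  87 122 154 173 172 154 121 109]
 [ 80  69  64  70  71  73  84 116 157 175 179 177 165 134  99]
 [ 68  66  65  65  65  78 108 149 174 179 179 178 176 166 135]
 [ 67  68  66  61  64  83 128 163 181 179 178 179 180 179 166]
 [ 68  69  67  68  62  69 100 152 177 179 178 179 181 182 170]
 [ 69  69  70  64  63  62  78 135 170 181 180 179 178 179 179]
 [ 66  64  67  66  63  63  71 109 158 179 181 180 179 181 180]
 [ 68  69  66  67  63  63  63  82 137 171 181 182 177 176 178]
 [ 70  67  67  69  67  66  60  66 105 146 166 170 163 159 158]
 [ 67  68  66  65  67  72  68  62  76 106 121 120 116 113 109]
 [ 70  67  67  66  78  98  95  72  68  86  95  97  91  92  87]]
```

Call:
move_arm --plan '[[[0,0,0.01,0,0,0,1],[0,0,0.015,0,0,0,1],[0,0,0,0,0,0,1],[0.04,0,0,0,0,0,1],[0.04,0,0,0,0,0,1],[0.04,0,0,0,0,0,1],[0.04,0,0,0,0,0,1],[0,0,0,0,0,0,1],[0,0,0,0,0,0,1],[0,0,0,0,0,0,1]]]'

```text
time: 8.2
tool_pos: [0.4777, -0.0783, -0.0059]
tool_rot: [-0.0, 0.995, 0.1, -0.0]
contact_force: [-0.6, 0.2, 0.2]
gripper_width: -0.001
grasp_force: 0.0
```

```bash
python3 -c "
from h import *
tcp(-.02,-.03,-.006)
f=grab('side')
c=f['pixels'][180:225,200:265];cv2.imwrite('pics/p4.png',cv2.resize(c,None,fx=11,fy=11,interpolation=cv2.INTER_CUBIC))"
```

```text
t 8.2 hook tcp [-0.0434 -0.0298 -0.0059] yaw 0.20072013911331188 Fhook [-0.5543  0.2952] 0.1903893916492207 w -0.0010571396375855554
rows units dx dy dz [0.195  0.0017 0.0005] dyaw wz 0.004800927422079123
```

View pics/p4.png

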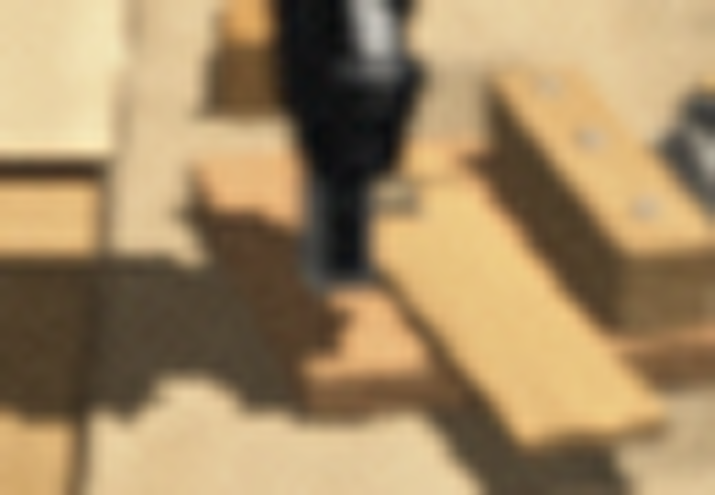

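The lath has shifted slightly; the fingertip, at (340,280) in the crop, bears on its front edge just above the board. I'll push on toward the fence.

Call:
move_arm --plan '[[[0.02,0,0,0,0,0,1],[0.02,0,0,0,0,0,1],[0.02,0,0,0,0,0,1],[0.02,0,0,0,0,0,1],[0.02,0,0,0,0,0,1],[0.02,0,0,0,0,0,1],[0,0,0,0,0,0,1],[0,0,0,0,0,0,1],[0,0,0,0,0,0,1],[0,0,0,0,0,0,1]]]'

```text
time: 9.5
tool_pos: [0.4919, -0.0755, -0.0059]
tool_rot: [0.0, 0.995, 0.1, 0.0]
contact_force: [0.8, -0.0, 0.2]
gripper_width: 0.003
grasp_force: 0.0
```

```bash
python3 -c "
from h import *
tcp(-.026,-.03,-.006)"
```

```text
t 9.5 hook tcp [-0.0289 -0.0298 -0.0059] yaw 0.20074052525543062 Fhook [ 0.8122 -0.1872] 0.2255584117092306 w 0.0031770714631064604
rows units dx dy dz [0.0241 0.0014 0.0012] dyaw wz 0.004936835036204087
```

Now 1 mm per row, gently toward contact with the fence.

Call:
move_arm --plan '[[[0.01,0,0,0,0,0,1],[0.01,0,0,0,0,0,1],[0.01,0,0,0,0,0,1],[0,0,0,0,0,0,1],[0,0,0,0,0,0,1],[0,0,0,0,0,0,1],[0,0,0,0,0,0,1],[0,0,0,0,0,0,1],[0,0,0,0,0,0,1],[0,0,0,0,0,0,1]]]'

```text
time: 10.75
tool_pos: [0.4942, -0.075, -0.0061]
tool_rot: [0.0, 0.995, 0.1, -0.002]
contact_force: [-5.6, -2.0, 3.7]
gripper_width: 0.0
grasp_force: 2.9
```

```bash
python3 -c "
from h import *
tcp(-.026,-.03,-.006)"
```

```text
t 10.75 hook tcp [-0.0266 -0.0298 -0.0061] yaw 0.2011967460076674 Fhook [-5.8638 -0.8134] 3.69786841505679 w 0.0001633738408936244
rows units dx dy dz [ 0.0046  0.0016 -0.0005] dyaw wz 0.00797830671778262
```

The lath meets the fence at about 6 N. I'll back off, rise, and go round to the right end.

Call:
move_arm --plan '[[[-0.1,0,0,0,0,0,1],[-0.1,0,0,0,0,0,1],[0,0,-0.25,0,0,0,1],[0,0,-0.26,0,0,0,1],[0,0.27,0,0,0,0,1],[0.12,0.37,0,0,0,0,1],[0.18,0.37,0,0,0,0,1],[0.18,0.37,0,0,0,0,1],[0,0,0,0,0,0,1],[0,0,0,0,0,0,1]]]'

```text
time: 12.0
tool_pos: [0.5604, -0.2298, 0.0548]
tool_rot: [-0.001, 0.995, 0.1, -0.0]
contact_force: [0.1, 0.9, 0.8]
gripper_width: 0.004
grasp_force: 0.0
```

```bash
python3 -c "
from h import *
tcp(.0075,-.195,-.016)
f=grab('top'); c=f['pixels'][160:235,230:330]; cv2.imwrite('pics/p5.png',cv2.resize(c,None,fx=8,fy=8,interpolation=cv2.INTER_CUBIC))
"
```

```text
t 12.0 hook tcp [ 0.0076 -0.1947  0.0548] yaw 0.2004337050725499 Fhook [0.2244 0.8344] 0.7952128012052716 w 0.004227241712286298
rows units dx dy dz [-0.0006  0.0028  0.59  ] dyaw wz 0.002891367150332595
```

View pics/p5.png

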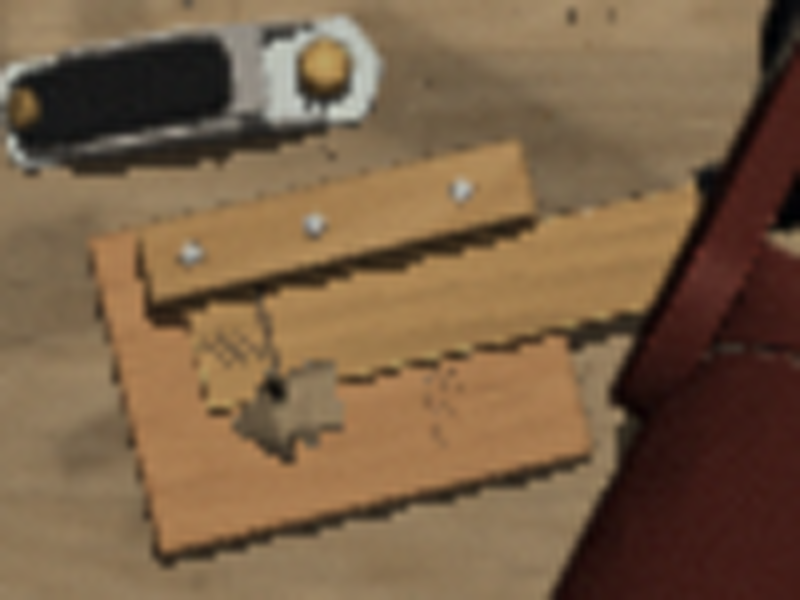

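The top crop shows the lath lying along the fence. Its pencil line runs from about (262,300) to (275,365), the left end's front corner is near (207,412), and the right end is hidden by the arm. The grey patch did not move, so it's only a shadow. Now I'll compute the slide distance.

```bash
python3 -c "
from h import *
f=grab('top')
def T(p): p=np.array(p,float); return (p+.5)/8-.5+[230,160]
c,n=np.cos(PSI),np.sin(PSI);H=np.array([[c,n],[-n,c]])
h=lambda p,z:(ray(f,T(p),z)[:,:2]-O)@H.T
np.set_printoptions(precision=4,suppress=True)
print('board',h([(94,240),(127,397),(160,553)],.018))
print('line',h([(262,300),(268,330),(275,360)],.026));print('leftend',h([(195,330),(207,412)],.026));print('front',h([(350,382),(640,318)],.026));print('back',h([(550,215),(690,183)],.026))"
```

```text
board [[ 0.0627  0.0877]
 [-0.0024  0.0881]
 [-0.0664  0.0885]]
line [[ 0.0234  0.0268]
 [ 0.011   0.0271]
 [-0.0013  0.027 ]]
leftend [[ 0.0173  0.0557]
 [-0.0158  0.058 ]]
front [[-0.0164 -0.0004]
 [-0.0164 -0.1195]]
back [[ 0.0319 -0.0937]
 [ 0.0324 -0.1517]]
```

Call:
move_arm --plan '[[[0,0,0.2,0,0,0,1],[0,0,0.2,0,0,0,1],[0,0,0.1,0,0,0,1],[0,0,0.06,0,0,0,1],[0,0,0.03,0,0,0,1],[0,0,0,0,0,0,1],[0,0,0,0,0,0,1],[0,0,0,0,0,0,1],[0,0,0,0,0,0,1],[0,0,0,0,0,0,1]]]'

```text
time: 13.35
tool_pos: [0.5614, -0.2304, -0.0154]
tool_rot: [0.0, 0.995, 0.1, 0.0]
contact_force: [-0.7, -0.0, -0.4]
gripper_width: 0.001
grasp_force: 0.0
```

The slide needed is about 61 mm, so the TCP should end near hook y = -0.117. First I'll push most of the way.

Call:
move_arm --plan '[[[0,-0.08,0,0,0,0,1],[0,-0.08,0,0,0,0,1],[0,-0.08,0,0,0,0,1],[0,-0.08,0,0,0,0,1],[0,-0.08,0,0,0,0,1],[0,-0.08,0,0,0,0,1],[0,-0.06,0,0,0,0,1],[0,-0.03,0,0,0,0,1],[0,0,0,0,0,0,1],[0,0,0,0,0,0,1]]]'

```text
time: 14.6
tool_pos: [0.5478, -0.1634, -0.0155]
tool_rot: [-0.0, 0.995, 0.1, 0.0]
contact_force: [-0.4, 0.2, -1.2]
gripper_width: 0.002
grasp_force: 0.0
```

```bash
cat > m.py <<'E'
from h import *
tcp(.0075,-.1165,-.016)
f=grab('top'); c=f['pixels'][160:235,210:330]; cv2.imwrite('pics/p6.png',cv2.resize(c,None,fx=6,fy=6,interpolation=cv2.INTER_CUBIC))
# brightness profile along hook y at several hook x, sampled on lath-top plane
c,n=np.cos(PSI),np.sin(PSI);R=np.array([[c,-n],[n,c]])
ys=np.arange(.03,.14,.002); acc=0
for x in np.arange(-.008,.018,.003):
    P=np.array([np.r_[O+R@[x,y],.026] for y in ys]); uv=proj(f,P).astype(np.float32)
    acc=acc+cv2.remap(f['pixels'],uv[None,:,0],uv[None,:,1],cv2.INTER_CUBIC)[0].astype(float)/9
for y,a in zip(ys,acc): print('%.3f'%y,a.round().astype(int),end=' ')
E
python3 m.py
```

```text
t 14.6 hook tcp [ 0.0085 -0.1271 -0.0155] yaw 0.20055456774211797 Fhook [-0.3819  0.2525] -1.2194122512335475 w 0.002349361737247358
rows units dx dy dz [-0.0081 -0.0883  0.0046] dyaw wz 0.003697118280786375
0.030 [ 76 117 149] 0.032 [ 76 119 152] 0.034 [ 77 122 158] 0.036 [ 77 124 161] 0.038 [ 77 125 161] 0.040 [ 79 125 162] 0.042 [ 79 125 162] 0.044 [ 79 125 162] 0.046 [ 79 126 162] 0.048 [ 79 125 162] 0.050 [ 79 125 162] 0.052 [ 79 126 162] 0.054 [ 79 126 162] 0.056 [ 80 126 163] 0.058 [ 79 126 163] 0.060 [ 79 126 164] 0.062 [ 79 126 164] 0.064 [ 80 127 164] 0.066 [ 79 127 164] 0.068 [ 80 127 164] 0.070 [ 80 127 164] 0.072 [ 81 128 165] 0.074 [ 81 129 167] 0.076 [ 78 124 160] 0.078 [ 68 101 128] 0.080 [ 61  86 109] 0.082 [ 69 103 133] 0.084 [ 76 120 155] 0.086 [ 76 120 155] 0.088 [ 75 117 150] 0.090 [ 73 113 144] 0.092 [ 72 113 145] 0.094 [ 74 117 150] 0.096 [ 75 118 152] 0.098 [ 74 115 147] 0.100 [ 73 113 144] 0.102 [ 73 114 146] 0.104 [ 75 119 153] 0.106 [ 79 126 159] 0.108 [ 75 118 145] 0.110 [ 70 101 120] 0.112 [ 80 107 126] 0.114 [ 92 120 142] 0.116 [ 92 121 143] 0.118 [ 91 121 142] 0.120 [ 91 120 142] 0.122 [ 90 120 141] 0.124 [ 90 120 141] 0.126 [ 90 119 140] 0.128 [ 89 119 140] 0.130 [ 89 118 140] 0.132 [ 89 118 140] 0.134 [ 90 119 140] 0.136 [ 90 119 141] 0.138 [ 90 119 140] 0.140 [ 89 118 139]
```

The pencil line now reads y = 0.0798. I'll push 8 mm more, then compare it with a board-edge profile.

Call:
move_arm --plan '[[[0,-0.02,0,0,0,0,1],[0,-0.02,0,0,0,0,1],[0,-0.02,0,0,0,0,1],[0,-0.01,0,0,0,0,1],[0,0,0,0,0,0,1],[0,0,0,0,0,0,1],[0,0,0,0,0,0,1],[0,0,0,0,0,0,1],[0,0,0,0,0,0,1],[0,0,0,0,0,0,1]]]'

```text
time: 15.9
tool_pos: [0.5461, -0.1551, -0.0155]
tool_rot: [0.0, 0.995, 0.1, 0.0]
contact_force: [-0.5, -0.1, -0.8]
gripper_width: 0.002
grasp_force: 0.0
```

```bash
cat > m.py <<'E'
from h import *
tcp(.0075,-.1165,-.016)
f=grab('top')
c,n=np.cos(PSI),np.sin(PSI);R=np.array([[c,-n],[n,c]])
def prof(xs,ys,z):
    P=np.array([[np.r_[O+R@[x,y],z] for y in ys] for x in xs]); uv=proj(f,P).reshape(len(xs),len(ys),2).astype(np.float32)
    return cv2.remap(f['pixels'],uv[...,0],uv[...,1],cv2.INTER_CUBIC).astype(float)
def show(t,v,a): print(t,*['%.0f:%d/%d'%(y*1000,q[0],q[2]) for y,q in zip(v,a)])
v=np.arange(.074,.104,.001); show('line',v,prof(np.arange(-.008,.018,.003),v,.026).mean(0))
show('boardL',v,prof(np.arange(-.06,-.03,.003),v,.018).mean(0))
v=np.arange(-.105,-.075,.0015);show('boardR',v,prof(np.arange(-.06,-.03,.003),v,.018).mean(0))
x=np.arange(-.025,-.005,.001)
for a,b in((-.07,-.04),(.0,.03),(.055,.08)): show('front%g'%a,x,prof(x,np.arange(a,b,.003),.026).mean(1))
E
python3 m.py
```

```text
t 15.9 hook tcp [ 0.0084 -0.1186 -0.0155] yaw 0.20076400474039077 Fhook [-0.4815  0.0306] -0.8156763808097208 w 0.0019954927592077286
rows units dx dy dz [-0.0073 -0.0175  0.0042] dyaw wz 0.005093364935938409
line 74:79/163 75:79/163 76:79/163 77:79/164 78:79/164 79:79/164 80:80/164 81:80/165 82:81/166 83:80/165 84:78/158 85:72/144 86:67/127 87:62/114 88:62/113 89:65/123 90:70/137 91:74/150 92:76/156 93:77/157 94:76/156 95:76/155 96:75/152 97:73/148 98:72/143 99:71/141 100:71/141 101:73/144 102:74/148 103:74/150
boardL 74:79/164 75:79/164 76:78/163 77:78/163 78:78/163 79:78/163 80:78/163 81:78/164 82:78/164 83:79/165 84:79/165 85:77/163 86:73/155 87:65/140 88:58/121 89:54/106 90:56/101 91:64/106 92:72/115 93:78/123 94:81/127 95:82/128 96:82/129 97:82/130 98:82/130 99:82/130 100:82/131 101:82/131 102:83/132 103:84/134
boardR -105:22/61 -104:22/62 -102:22/62 -100:22/62 -99:22/62 -97:22/62 -96:23/62 -94:22/61 -93:23/62 -91:25/64 -90:25/64 -88:23/62 -87:21/60 -85:21/60 -84:22/60 -82:24/61 -81:24/61 -79:24/61 -78:23/59 -76:22/57
front-0.07 -25:28/70 -24:29/72 -23:30/74 -22:31/75 -21:31/76 -20:31/76 -19:31/77 -18:31/77 -17:32/77 -16:31/76 -15:31/76 -14:30/75 -13:30/75 -12:30/76 -11:30/77 -10:30/77 -9:30/77 -8:30/77 -7:31/78 -6:31/79
front0 -25:88/144 -24:88/144 -23:88/145 -22:88/145 -21:87/145 -20:85/143 -19:83/137 -18:80/132 -17:79/130 -16:79/129 -15:80/131 -14:80/132 -13:80/131 -12:79/129 -11:76/126 -10:73/121 -9:70/117 -8:68/115 -7:67/119 -6:70/129
front0.055 -25:80/167 -24:77/162 -23:71/149 -22:61/130 -21:50/108 -20:45/97 -19:48/101 -18:58/120 -17:70/141 -16:78/158 -15:80/164 -14:79/163 -13:77/161 -12:77/159 -11:76/158 -10:76/158 -9:76/158 -8:76/158 -7:77/158 -6:76/159
```

Line is at 0.0876 and the board edge at about 0.089–0.0895, so I'll push another 1.5 mm, then retreat clear and go round to the front for a final squaring push.

Call:
move_arm --plan '[[[0,-0.013,0,0,0,0,1],[0,0,0,0,0,0,1],[0,0,0,0,0,0,1],[0,0.1,0,0,0,0,1],[0,0.1,0,0,0,0,1],[0,0,-0.25,0,0,0,1],[0,0,-0.35,0,0,0,1],[-0.4,0,0,0,0,0,1],[-0.15,-0.36,0,0,0,0,1],[0,0,0,0,0,0,1]]]'

```text
time: 17.2
tool_pos: [0.4753, -0.1469, 0.0557]
tool_rot: [-0.001, 0.995, 0.1, -0.001]
contact_force: [0.8, 0.0, 0.8]
gripper_width: 0.0
grasp_force: 0.0
```

```bash
python3 -c "
from h import *
tcp(-.055,.03,.03)"
```

```text
t 17.2 hook tcp [-0.0594 -0.0965  0.0557] yaw 0.2011239911626324 Fhook [ 0.8301 -0.1498] 0.808320019465265 w 1.4473109706759799e-05
rows units dx dy dz [ 0.0364 -1.0545  0.2138] dyaw wz 0.007493274417549323
```

Call:
move_arm --plan '[[[0.036,-0.38,0,0,0,0,1],[0,-0.38,0,0,0,0,1],[0,-0.38,0,0,0,0,1],[0,0,0.2,0,0,0,1],[0,0,0.15,0,0,0,1],[0,0,0.1,0,0,0,1],[0,0,0.05,0,0,0,1],[0,0,0,0,0,0,1],[0,0,0,0,0,0,1],[0,0,0,0,0,0,1]]]'

```text
time: 18.45
tool_pos: [0.4548, -0.0131, -0.0028]
tool_rot: [0.0, 0.995, 0.1, 0.001]
contact_force: [0.3, -0.6, 0.3]
gripper_width: -0.003
grasp_force: 0.0
```

```bash
python3 -c "
from h import *
tcp(-.03,.04,-.006)"
```

```text
t 18.45 hook tcp [-0.0529  0.0386 -0.0028] yaw 0.2007258290099033 Fhook [ 0.2088 -0.6844] 0.26532607770921146 w -0.002630652189235926
rows units dx dy dz [ 0.1905 -0.0114  0.0266] dyaw wz 0.004838860066021892
```

Call:
move_arm --plan '[[[0,0,0.026,0,0,0,1],[0.06,0,0,0,0,0,1],[0.06,0,0,0,0,0,1],[0.04,0,0,0,0,0,1],[0.02,0,0,0,0,0,1],[0.02,0,0,0,0,0,1],[0.02,0,0,0,0,0,1],[0,0,0,0,0,0,1],[0,0,0,0,0,0,1],[0,0,0,0,0,0,1]]]'

```text
time: 19.7
tool_pos: [0.4796, -0.0079, -0.0062]
tool_rot: [0.0, 0.995, 0.1, -0.001]
contact_force: [-5.5, -0.8, 7.6]
gripper_width: -0.003
grasp_force: 5.8
```

```bash
python3 -c "
from h import *
tcp(-.026,.04,-.006)"
```

```text
t 19.7 hook tcp [-0.0276  0.0389 -0.0062] yaw 0.2011867826525499 Fhook [-5.5977  0.3013] 7.643995619062305 w -0.002835737016658099
rows units dx dy dz [ 0.013  -0.0095 -0.0016] dyaw wz 0.00791188435033267
```

Left side flush at about 6 N. Now the same push near the right side.

Call:
move_arm --plan '[[[-0.1,0,0,0,0,0,1],[-0.1,0,-0.02,0,0,0,1],[0,0.28,0,0,0,0,1],[0,0.28,0,0,0,0,1],[0,0.26,0,0,0,0,1],[0.1,0,0.02,0,0,0,1],[0.06,0,0,0,0,0,1],[0.02,0,0,0,0,0,1],[0.01,0,0,0,0,0,1],[0,0,0,0,0,0,1]]]'

```text
time: 20.95
tool_pos: [0.4981, -0.104, -0.0062]
tool_rot: [0.0, 0.995, 0.101, -0.001]
contact_force: [-2.3, -1.4, 5.3]
gripper_width: -0.002
grasp_force: 3.0
```

```bash
python3 -c "
from h import *
tcp(-.026,-.06,-.006)"
```

```text
t 20.95 hook tcp [-0.0285 -0.059  -0.0062] yaw 0.20184229376591864 Fhook [-2.5453 -0.9114] 5.305899467873945 w -0.0020289986050419026
rows units dx dy dz [ 0.021   0.0086 -0.0016] dyaw wz 0.012281958439457527
```

Call:
move_arm --plan '[[[0,0,-0.01,0,0,0,1],[0.01,0,0,0,0,0,1],[0.01,0,0,0,0,0,1],[0,0,0,0,0,0,1],[0,0,0,0,0,0,1],[0,0,0,0,0,0,1],[0,0,0,0,0,0,1],[0,0,0,0,0,0,1],[0,0,0,0,0,0,1],[0,0,0,0,0,0,1]]]'

```text
time: 22.2
tool_pos: [0.5005, -0.1038, -0.0056]
tool_rot: [-0.0, 0.995, 0.1, -0.0]
contact_force: [-3.1, 0.4, 0.2]
gripper_width: 0.001
grasp_force: 1.4
```

```bash
python3 -c "
from h import *
tcp(-.026,-.06,-.006)"
```

```text
t 22.2 hook tcp [-0.0261 -0.0593 -0.0056] yaw 0.20083744030670386 Fhook [-2.9761  0.9831] 0.22299260757787287 w 0.0008857212422489915
rows units dx dy dz [0.0008 0.0062 0.0031] dyaw wz 0.005582935378025677
```

Right is flush, and the force now comes from the lath alone. At the left the tip was also rubbing on the board, so I'll repeat that push slightly higher.

Call:
move_arm --plan '[[[-0.1,0,0,0,0,0,1],[-0.1,0,0,0,0,0,1],[0,-0.28,0,0,0,0,1],[0,-0.28,0,0,0,0,1],[0,-0.26,0,0,0,0,1],[0.1,0,0,0,0,0,1],[0.06,0,0,0,0,0,1],[0.02,0,0,0,0,0,1],[0.01,0,0,0,0,0,1],[0,0,0,0,0,0,1]]]'

```text
time: 23.45
tool_pos: [0.4797, -0.0083, -0.0057]
tool_rot: [0.0, 0.995, 0.1, -0.001]
contact_force: [-2.7, -1.6, 0.5]
gripper_width: 0.0
grasp_force: 1.2
```

```bash
python3 -c "
from h import *
tcp(-.026,.04,-.006)"
```

```text
t 23.45 hook tcp [-0.0276  0.0384 -0.0057] yaw 0.20030094060365886 Fhook [-3.0003 -1.0481] 0.5086513413886824 w 4.160097076690317e-05
rows units dx dy dz [ 0.0129 -0.013   0.0025] dyaw wz 0.0020062706910589645
```

Flush on both sides. I'll retreat up and to the right, then verify.

Call:
move_arm --plan '[[[-0.1,0,0,0,0,0,1],[-0.1,0,0,0,0,0,1],[0,0,-0.4,0,0,0,1],[0,0,-0.4,0,0,0,1],[0,0,-0.4,0,0,0,1],[0,0.45,0,0,0,0,1],[0,0.45,0,0,0,0,1],[0,0.45,0,0,0,0,1],[0,0.45,0,0,0,0,1],[0,0.45,0,0,0,0,1]]]'

```text
time: 24.7
tool_pos: [0.5099, -0.2786, 0.1386]
tool_rot: [-0.0, 0.995, 0.1, 0.0]
contact_force: [-0.4, 0.7, -0.0]
gripper_width: 0.001
grasp_force: 0.0
```

```bash
python3 m.py | grep -v boardR
python3 -c "
from h import *
f=grab('top'); c=f['pixels'][160:235,210:310]; cv2.imwrite('pics/p7.png',cv2.resize(c,None,fx=8,fy=8,interpolation=cv2.INTER_CUBIC))"
```

```text
t 24.7 hook tcp [-0.0517 -0.2324  0.1386] yaw 0.20037718099721202 Fhook [-0.2244  0.8015] -0.021071165942001868 w 0.001258966646124365
rows units dx dy dz [ 0.493  -0.9661  1.2882] dyaw wz 0.0025145399814134146
line 74:82/167 75:82/167 76:82/167 77:82/167 78:81/167 79:81/167 80:81/167 81:81/168 82:82/169 83:82/170 84:82/168 85:80/161 86:74/147 87:68/128 88:63/113 89:62/111 90:65/121 91:71/138 92:76/152 93:78/158 94:78/158 95:77/156 96:77/154 97:76/153 98:76/153 99:75/152 100:76/152 101:76/152 102:76/152 103:76/152
boardL 74:82/169 75:82/169 76:82/169 77:81/168 78:81/168 79:81/168 80:81/168 81:81/168 82:81/169 83:81/170 84:81/170 85:79/167 86:75/158 87:67/144 88:60/125 89:56/110 90:58/105 91:65/110 92:74/119 93:80/127 94:83/131 95:84/132 96:84/132 97:84/133 98:84/133 99:84/134 100:85/135 101:85/136 102:86/137 103:87/138
front-0.07 -25:80/168 -24:80/168 -23:80/166 -22:79/165 -21:79/164 -20:79/163 -19:76/157 -18:68/141 -17:56/117 -16:46/97 -15:44/92 -14:51/105 -13:63/127 -12:73/147 -11:78/159 -10:79/162 -9:79/163 -8:79/163 -7:79/163 -6:79/163
front0 -25:91/148 -24:91/148 -23:91/149 -22:91/150 -21:90/150 -20:90/151 -19:89/148 -18:86/143 -17:82/135 -16:78/128 -15:76/124 -14:77/125 -13:79/128 -12:80/131 -11:79/129 -10:76/125 -9:73/121 -8:70/119 -7:70/121 -6:71/130
front0.055 -25:82/171 -24:82/171 -23:82/172 -22:82/171 -21:80/168 -20:75/157 -19:65/136 -18:54/114 -17:50/103 -16:54/109 -15:65/129 -14:77/151 -13:83/164 -12:83/168 -11:81/166 -10:80/164 -9:80/163 -8:79/162 -7:79/162 -6:79/162
```

View pics/p7.png

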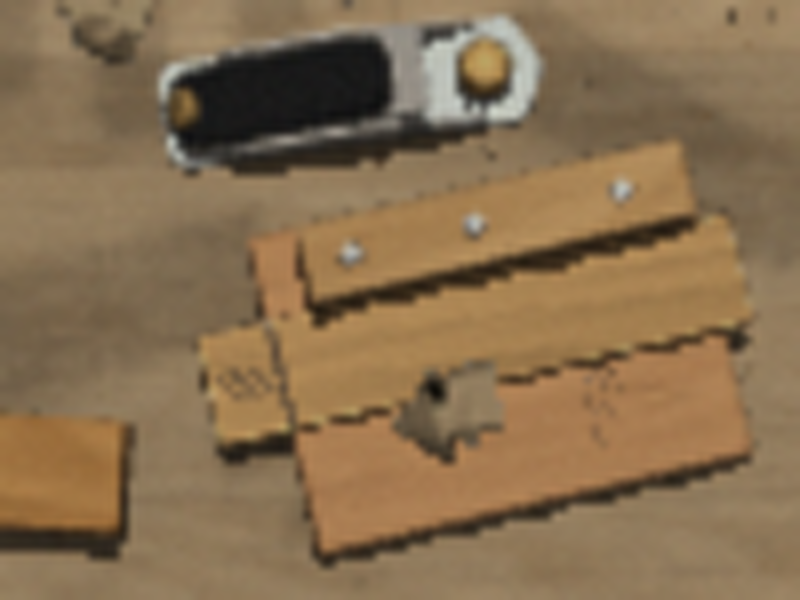

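The lath lies against the fence, and its pencil line, (270,330) to (297,420), is in line with the board's left edge, (252,240) to (320,555). The plane and oak block have not been disturbed.

```bash
python3 -c "
from plant import manip
print(manip.job_done())"
```

```text
the job is handed in; nothing more can be done
None
```

I handed in the job at about 25 s (no verdict returned): the lath is against the fence with its pencil line within about 1 mm of the board's left end by camera, and the oak block and plane look undisturbed.

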